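Park the running faceplate of the coil winder with its locking pin

TASK

The coil winder on the bench is idling. Take the locking pin from its stand and, keeping hold of it (let loose at speed it would slam into the hole), put it into the slot of the winder's bridge and rub its tip on the running faceplate with a light touch of a few newtons, never pressing the plate down hard, so that the plate slows to a creep and its hole stops under the slot; then seat the pin fully home, its head flat on the bridge and the faceplate locked, and let go. Leave the other things on the bench where they are.

Things in the scene. Friction and masses are not known exactly. Their poses are not given: they have to be found in the camera images.
- slot (a point): Slot in the winder's bridge, straight down through it, 12.5 mm long radially, 12 mm wide across. This point: centre of the slot's mouth, on the bridge's upper face. Its x axis (level) points to the faceplate's axis, 68 mm away; y along the rim; z up.
- hole (a point): The faceplate's only hole, 13 mm along the rim by 18 mm radially, right through, 68 mm from the axis; this point: its centre on the upper face, turning with the plate. The faceplate is a level aluminium disc 180 mm across, 8 mm thick, upper face 58 mm above the bench give or take 1.5 mm, a nut 26 mm across and 10 mm high on its centre, 16 mm free space below.
- faceplate (a joint): Faceplate angle, rad, counter-clockwise from above, unbounded; at 0 and each whole turn the hole is under the slot. Idles at 11 rad/s through a slipping clutch: 0.16 N m at standstill, less in proportion to speed; regains speed in 0.5 s. At speed a held pin skips over the hole, a loose one slams in; near 1 rad/s a pressed pin catches softly. 2 to 5 N of rubbing slow it, more stall it.
- hub: The hub, a 44 mm steel boss, that carries the faceplate. It is sprung: pressed down, hub and faceplate sink 1 mm for each 2 N, up to 8 mm. Its origin lies on the faceplate's axis near the bench top; z up.
- pin_head (a point): The locking pin: round steel head 20 mm across, 40 mm high, on a round shank 10 mm across, 36 mm long, with a tip chamfered 1.3 mm; about 60 g. This point: centre of the head, half-way up it, 56 mm above the tip; z along the pin, up. It starts upright in its stand.
- pin_shoulder (a point): The same pin: point on its axis at the underside of the head, 36 mm above the tip, 20 mm below the head's centre. Pin home: this point lies at the slot's mouth, the tip 14 mm below the faceplate's upper face. Pin resting on the faceplate beside the hole: 14 mm higher. Caught by the pulling hole, the pin needs some 3 to 8 N to be pushed down.
- stand: The pin's stand, a grey plastic block 50 x 50 x 40 mm with a 13.5 mm hole from above, fixed to the bench; origin at the centre of its underside. The pin's head rests on it and reaches from 40 to 80 mm above the bench.
- tray: A bystander: a small grey parts tray 60 x 60 x 30 mm with four compartments, fixed; origin at the centre of its underside. The stand and the tray may be on either side of the winder.
- bobbin_mid (a point): A bystander: a white plastic bobbin 48 mm across, 42 mm high, standing; its middle.
- jar_mid (a point): A bystander: an amber glass jar 48 mm across, 55 mm high, standing; its middle.
- driver_mid (a point): A bystander: a screwdriver 170 mm long, lying; its middle.
- winder: The coil winder, fixed: grey round base 216 mm across, origin under the faceplate's axis on the bench. Its bridge is an aluminium plate 16 mm thick, 46 mm wide, 66 mm long, upper face 80 mm above the bench, that reaches from a post outside the rim in over the faceplate (on the winder's own -x side), about 6 mm clear above it.
There are look-alikes about, which are no part of the job. What is meant by the part that bears pin_head is not pink or yellow, and is the smaller of those in its own colour.

How it is judged:
By the outcome, as a careful person would: the job done as asked, in the order asked, and still so for the second after the job is handed in, with the robot touching nothing.
It also fails if it takes over 54 s, if anything falls off the work surface, if the arm or the gripper's body presses on something with over 40 N, if the wrist force passes 120 N, or if a joint passes its speed limit or range.

ROBOT

A 6-joint arm with a two-finger parallel gripper is mounted at the origin on the work surface. World frame = base frame: x ahead of the robot, y to its left, z up, the work surface at z = 0. Lengths are in m, angles in rad, forces in N, time in s.
With the tool pointing down it reaches from about 0.3 to 0.875 m from the base axis. Payload 6.4 kg.
Tool frame: the origin (TCP) lies on the centre line of the jaws, within the pads' length; the fingertips stand 14 mm ahead of it and the grasp point (between the pads) lies 5 mm behind it (robot.finger_overhang is the distance from the TCP to the fingertips, in m); z points along the fingers, y is the line along which they close (so a half turn about z gives the same grasp; the last joint's range is limited). The gripper opens to 88 mm and grips with 3 to 60 N. Pads are 18 mm wide; open, the fingers measure 123 mm over their backs; the gripper's body (75 mm by 187 mm) begins 45 mm behind the grasp point.
Start: joints at [1.104, 0.181, 1.607, -0, 1.354, -0.206], TCP at [0.148, 0.556, 0.253] pointing down, gripper open.
Joint ranges: [-2.99, 2.99], [-0.89, 2.07], [0.3, 2.58], [-1.14, 4.28], [0, 2.63], [-3.12, 3.12]. Speed limits (rad/s): [2.57, 2.57, 3.01, 3.14, 3.14, 3.14].

INTERFACE

Orientations are given as a unit quaternion [x, y, z, w].
In Python, from plant import readout, vision, job, recognise, outline_of, place_of, robot gives the robot as it stands. The module is installed in compiled form; this text tells all that it offers.
- The arm moves only by the tool servo_tool, never from a script. Its argument "steps" is a list of rows, each an object of numbers: "ax", "ay", "az": the turn, a rotation vector about the tool's x, y, z in rad; "tx", "ty", "tz": the shift along the tool's x, y, z in cm; "jaw": the opening, from -1 (shut) to 1 (fully open). A call has exactly 5 rows; each row shifts and turns the commanded pose from where the row before left it, along the tool's axes as they then stand; what a row does not reach is not made up. A row lasts 1/12 s, in which the tool goes at most 41.7 mm and 7.16 degrees, less where a joint would pass 70% of its speed; a pose out of reach is approached as far as the arm can. A call with a gripper value outside its range is refused whole. The fingers move at their own pace and stop on an object; "grip_force" is the grip in N (left out, the last holds). Time passes only in rows, so rows that do not move let the fingers close, or fill a call up. It gives the time, the measured TCP pose, the force, the opening and the grip force at its end, in the units of the state.
- readout.observe(): the state, without advancing time (a new reading comes with each control period).
- vision.grab_frame(name): name is "scene" or "side" or "wrist"; returns the picture (400x640x3 uint8, blue, green, red); there is no depth.
- vision.get_calibration(name): a dict with "intrinsics" (3x3 intrinsics, pixels), "rvec" (rotation vector, rad) and "tvec" (3), from world to camera coordinates, as OpenCV has them; the wrist camera has in their place "mount" (4x4, takes a point from camera to tool coordinates, whose origin is the TCP and whose axes are the flange's). Camera axes: x right, y down, z forward; pixel columns grow to the right and rows downward; lengths in m; the calibration is good to about 2 mm. A picture is of the moment at which its call begins: read the wrist's pose just before it. get_calibration takes no time and is no camera call.
- job.sign_off(): hands the job in; it is judged then, once.
Trained networks look in the newest picture that a camera, given by its name, has taken for a name from the list of things; names that differ only in an ending like _2 or _b are one class to them, and where a whole thing is asked for, a point or a joint stands for the part that bears it (a point fixed in the world has none). Each returns a list of dicts, best first, with "p" (0 to 1); they miss things now and then, are a little off and sometimes report something else, mostly with a low value. They report only what shows in the picture. A call takes as long as a camera call. They do not tell look-alikes from the thing itself.
- recognise(label, camera): "centre" ([row, column] as shares, 0 to 1, of the picture: columns of its width, rows of its height, amid what is visible of it).
- outline_of(label, camera): "region" (400x640 bool, what is visible of it) and "centre" ([row, column] as shares, 0 to 1, of the picture: columns of its width, rows of its height, amid what is visible of it).
- place_of(label, camera): "centre" ([row, column] as shares, 0 to 1, of the picture: columns of its width, rows of its height: a listed point, or the origin of a listed thing).
The state is a dict: "t": time; "joints": joint angles; "joint_vel": joint speeds; "joint_efforts": joint torques, N m; "tool_pos": TCP position; "orientation": TCP orientation; "wrist_force": force on the tool from outside, world axes, zero at the start; "moment": the same for the moment, N m; "opening": finger opening in m; "grasp_force": force on a finger pad.
Only numpy, scipy, OpenCV 4.12 (cv2) and the standard library are available. Lean on these libraries where they do the work, as an engineer would, in place of code of your own. Each camera call takes 0.05 s, during which the arm holds its last target. There are 200 camera calls.

## Working session

There is one attempt and no reset: what is moved stays moved. The work goes in short steps, Python scripts to look and compute and a tool call to move; the robot and the scene stay as the last step left them, time stands still between calls to the robot, and variables do not carry over. Pictures are saved under pics/ and viewed, at most 10 in all, crops included, and the job is handed in when it is done.

Besides the shell and the picture viewer there is one more tool, called after "Emit:" as name(argument=value, ...) on one line, values as JSON. servo_tool: Moves the arm, as the interface text tells. Its arguments: {"type":"object","properties":{"steps":{"type":"array","items":{"type":"object","properties":{"ax":{"type":"number"},"ay":{"type":"number"},"az":{"type":"number"},"tx":{"type":"number"},"ty":{"type":"number"},"tz":{"type":"number"},"jaw":{"type":"number"}}}},"grip_force":{"type":"number"}},"required":["steps"]}

```bash
mkdir -p pics; cat > h.py <<'E'
import numpy as np,cv2
from scipy.spatial.transform import Rotation as R
from plant import readout, vision, job, recognise, outline_of, place_of, robot
def cam(name,s=None):
    c=vision.get_calibration(name);K=np.array(c["intrinsics"],float)
    if name=="wrist":
        s=s or readout.observe();M=np.array(c["mount"],float)
        T=np.eye(4);T[:3,:3]=R.from_quat(s["orientation"]).as_matrix();T[:3,3]=s["tool_pos"]
        W=T@M;return K,W[:3,:3],W[:3,3]
    Rm=cv2.Rodrigues(np.array(c["rvec"],float))[0];t=np.array(c["tvec"],float).ravel()
    return K,Rm.T,-Rm.T@t
def ray(C,rc):
    K,Rw,o=C;v=np.array([rc[1]*640,rc[0]*400,1.]);return o,Rw@np.linalg.solve(K,v)
def atz(C,rc,z):
    o,d=ray(C,rc);return o+d*(z-o[2])/d[2]
def proj(C,p):
    K,Rw,o=C;q=K@(Rw.T@(np.array(p)-o));return q[:2]/q[2]
E
python3 - <<'E'
from h import *
s=readout.observe();print(s["t"],s["tool_pos"],s["orientation"],robot.finger_overhang)
Z=dict(slot=.08,pin_head=.06,stand=0,tray=0,winder=0,hub=0,hole=.058,jar_mid=.0275,bobbin_mid=.021)
for n in("scene","side"):
    im=vision.grab_frame(n);cv2.imwrite(f"pics/{n}0.png",im);C=cam(n)
    for k,z in Z.items():
        for r in place_of(k,n)[:4]:print(n,k,round(r["p"],2),np.round(np.array(r["centre"])*[400,640]),np.round(atz(C,r["centre"],z),3))
E
```

```text
0.0 [0.148031   0.55507376 0.25180886] [ 1.30031851e-01  9.91509421e-01 -8.43575842e-04 -2.70648930e-04] 0.014
scene slot 0.69 [202. 333.] [0.501 0.065 0.08 ]
scene pin_head 0.83 [239. 407.] [0.413 0.226 0.06 ]
scene pin_head 0.81 [294. 364.] [0.575 0.298 0.06 ]
scene pin_head 0.71 [269. 386.] [0.5   0.271 0.06 ]
scene pin_head 0.47 [281. 347.] [0.586 0.257 0.06 ]
scene stand 0.56 [288. 379.] [0.508 0.268 0.   ]
scene tray 0.57 [150. 273.] [ 0.486 -0.278  0.   ]
scene winder 0.6 [220. 305.] [0.547 0.013 0.   ]
scene hub 0.82 [223. 309.] [0.543 0.027 0.   ]
scene hole 0.67 [209. 336.] [0.493 0.069 0.058]
scene jar_mid 0.9 [301. 295.] [0.688 0.227 0.027]
scene bobbin_mid 0.6 [173. 224.] [ 0.655 -0.227  0.021]
side slot 0.96 [224. 321.] [0.501 0.061 0.08 ]
side slot 0.58 [316. 270.] [0.498 0.274 0.08 ]
side pin_head 0.89 [314. 324.] [0.425 0.228 0.06 ]
side pin_head 0.72 [317. 273.] [0.5   0.265 0.06 ]
side pin_head 0.58 [297. 231.] [0.584 0.258 0.06 ]
side stand 0.83 [333. 275.] [0.504 0.262 0.   ]
side tray 0.72 [162. 369.] [ 0.497 -0.27   0.   ]
side winder 0.86 [233. 308.] [0.546 0.027 0.   ]
side hub 0.78 [234. 307.] [0.545 0.032 0.   ]
side hole 0.65 [238. 297.] [0.538 0.096 0.058]
side jar_mid 0.63 [277. 193.] [0.69  0.234 0.027]
side jar_mid 0.39 [324. 267.] [0.515 0.265 0.027]
side jar_mid 0.34 [239. 393.] [ 0.366 -0.003  0.027]
side bobbin_mid 0.66 [332. 274.] [0.499 0.27  0.021]
side bobbin_mid 0.57 [153. 304.] [ 0.664 -0.214  0.021]
```

View pics/scene0.png

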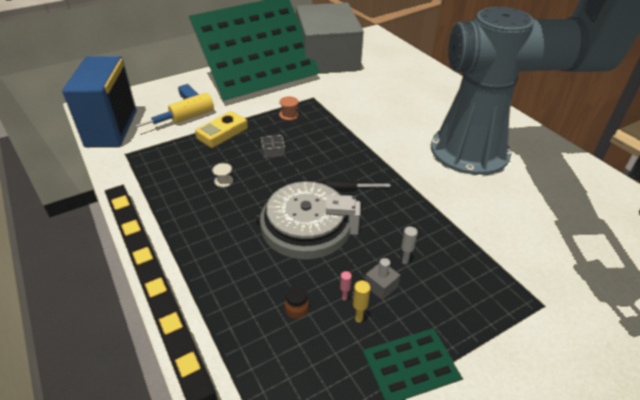

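View pics/side0.png

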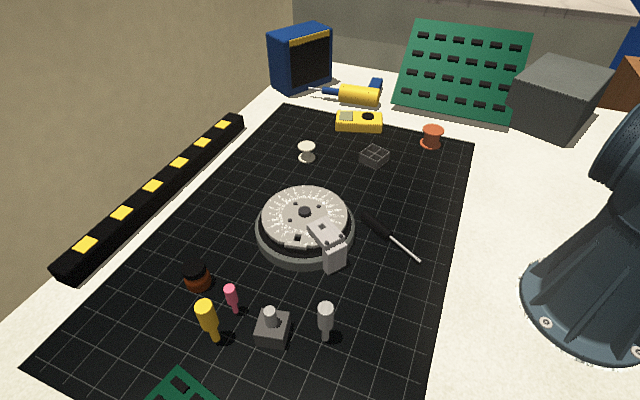

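The silver pin in the stand, at side (270,318), is the smaller of the two grey ones, so it is the target. The larger grey look-alike is at (325,320). The slot is at about (321,224) in the side view. Now moving over the stand.

Emit:
servo_tool(steps=[{"tx":-2.7,"ty":-1.2,"tz":0.5,"jaw":0.15},{"tx":-2.8,"ty":-1.3,"tz":0.5,"jaw":0.15},{"tx":-2.8,"ty":-1.3,"tz":0.5,"jaw":0.15},{"tx":-2.8,"ty":-1.3,"tz":0.5,"jaw":0.15},{"tx":-2.8,"ty":-1.3,"tz":0.5,"jaw":0.15}], grip_force=30)

```text
invalid input at $.steps[0]: expected keys ax, ay, az, tx, ty, tz, jaw
```

Emit:
servo_tool(steps=[{"tx":-2.8,"ty":-1.3,"tz":0.5,"jaw":0.15},{"tx":-2.8,"ty":-1.3,"tz":0.5,"jaw":0.15},{"tx":-2.8,"ty":-1.3,"tz":0.5,"jaw":0.15},{"tx":-2.8,"ty":-1.3,"tz":0.5,"jaw":0.15},{"tx":-2.8,"ty":-1.3,"tz":0.5,"jaw":0.15}])

```text
invalid input at $.steps[0]: expected keys ax, ay, az, tx, ty, tz, jaw
```

Emit:
servo_tool(steps=[{"tx":-2.8,"ty":-1.2,"tz":0.5,"jaw":0.15},{"tx":-2.8,"ty":-1.2,"tz":0.5,"jaw":0.15},{"tx":-2.8,"ty":-1.2,"tz":0.5,"jaw":0.15},{"tx":-2.8,"ty":-1.2,"tz":0.5,"jaw":0.15},{"tx":-2.0,"ty":-0.8,"tz":0.5,"jaw":0.15}])

```text
invalid input at $.steps[0]: expected keys ax, ay, az, tx, ty, tz, jaw
```

```bash
cat > w.py <<'E'
from h import *
import sys
def look(items,save=None):
    s=readout.observe();C=cam("wrist",s);im=vision.grab_frame("wrist")
    if save:cv2.imwrite(f"pics/{save}.png",im)
    print(s["t"],np.round(s["tool_pos"],4),np.round(R.from_quat(s["orientation"]).as_matrix()[:,:2].T,3).tolist())
    for k,z in items.items():
        for r in place_of(k,"wrist")[:3]:
            p=atz(C,r["centre"],z);d=R.from_quat(s["orientation"]).inv().apply(p-s["tool_pos"])*100
            print(k,round(r["p"],2),np.round(np.array(r["centre"])*[400,640]),np.round(p,4),"tool cm",np.round(d,2))
E
python3 - <<'E'
from w import *
look(dict(pin_head=.06,pin_shoulder=.04,stand=0,slot=.08),"w1")
E
```

```text
1.0 [0.1482 0.5556 0.2527] [[-0.966, 0.258, -0.0], [0.258, 0.966, 0.0]]
```

Emit:
servo_tool(steps=[{"ax":0,"ay":0,"az":0,"tx":-2.7,"ty":-1.2,"tz":0.5,"jaw":0.15},{"ax":0,"ay":0,"az":0,"tx":-2.8,"ty":-1.3,"tz":0.5,"jaw":0.15},{"ax":0,"ay":0,"az":0,"tx":-2.8,"ty":-1.3,"tz":0.5,"jaw":0.15},{"ax":0,"ay":0,"az":0,"tx":-2.8,"ty":-1.3,"tz":0.5,"jaw":0.15},{"ax":0,"ay":0,"az":0,"tx":-2.8,"ty":-1.3,"tz":0.5,"jaw":0.15}], grip_force=30)

```text
t: 1.67
tool_pos: [0.2669, 0.457, 0.2276]
orientation: [0.13, 0.992, 0.0, 0.0]
wrist_force: [-0.3, -0.1, -0.2]
opening: 0.057
grasp_force: 0.0
```

Emit:
servo_tool(steps=[{"ax":0,"ay":0,"az":0,"tx":-2.8,"ty":-1.3,"tz":0.5,"jaw":0.15},{"ax":0,"ay":0,"az":0,"tx":-2.8,"ty":-1.3,"tz":0.5,"jaw":0.15},{"ax":0,"ay":0,"az":0,"tx":-2.8,"ty":-1.3,"tz":0.5,"jaw":0.15},{"ax":0,"ay":0,"az":0,"tx":-2.8,"ty":-1.3,"tz":0.5,"jaw":0.15},{"ax":0,"ay":0,"az":0,"tx":-2.8,"ty":-1.3,"tz":0.5,"jaw":0.15}])

```text
t: 2.08
tool_pos: [0.3856, 0.3579, 0.2027]
orientation: [0.13, 0.992, 0.0, 0.0]
wrist_force: [0.5, 0.0, -0.6]
opening: 0.0503
grasp_force: 0.0
```

Emit:
servo_tool(steps=[{"ax":0,"ay":0,"az":0,"tx":-2.8,"ty":-1.2,"tz":0.5,"jaw":0.15},{"ax":0,"ay":0,"az":0,"tx":-2.8,"ty":-1.2,"tz":0.5,"jaw":0.15},{"ax":0,"ay":0,"az":0,"tx":-2.8,"ty":-1.2,"tz":0.5,"jaw":0.15},{"ax":0,"ay":0,"az":0,"tx":-2.8,"ty":-1.2,"tz":0.5,"jaw":0.15},{"ax":0,"ay":0,"az":0,"tx":-2.0,"ty":-0.8,"tz":0.5,"jaw":0.15}])

```text
t: 2.5
tool_pos: [0.4996, 0.2691, 0.1777]
orientation: [0.131, 0.991, -0.0, 0.0]
wrist_force: [-0.1, 0.3, -0.6]
opening: 0.0504
grasp_force: 0.0
```

```bash
python3 - <<'E'
from w import *
look(dict(pin_head=.06,pin_shoulder=.04,stand=0,slot=.08),"w1")
E
```

```text
2.5 [0.4996 0.2691 0.1777] [[-0.966, 0.259, -0.001], [0.259, 0.966, 0.0]]
pin_head 0.92 [202. 318.] [0.5046 0.2673 0.06  ] tool cm [-0.51 -0.04 11.77]
pin_head 0.84 [286. 327.] [0.5866 0.2543 0.06  ] tool cm [-8.77  0.83 11.78]
pin_head 0.64 [105. 251.] [0.4162 0.2387 0.06  ] tool cm [ 7.28 -5.1  11.76]
pin_shoulder 0.83 [109. 257.] [0.4204 0.2382 0.04  ] tool cm [ 6.87 -5.03 13.76]
pin_shoulder 0.75 [191. 317.] [0.501 0.267 0.04 ] tool cm [-0.18 -0.17 13.77]
pin_shoulder 0.68 [268. 327.] [0.5807 0.256  0.04  ] tool cm [-8.15  0.84 13.77]
stand 0.96 [180. 320.] [0.5029 0.2696 0.    ] tool cm [-0.28  0.14 17.77]
slot 0.65 [261.  76.] [0.4959 0.0626 0.08  ] tool cm [ -4.98 -20.04   9.77]
slot 0.38 [346. 327.] [0.6362 0.2405 0.08  ] tool cm [-13.92   0.78   9.78]
```

Emit:
servo_tool(steps=[{"ax":0,"ay":0,"az":0,"tx":-0.3,"ty":0,"tz":3,"jaw":0.15},{"ax":0,"ay":0,"az":0,"tx":0,"ty":0,"tz":3,"jaw":0.15},{"ax":0,"ay":0,"az":0,"tx":0,"ty":0,"tz":3,"jaw":0.15},{"ax":0,"ay":0,"az":0,"tx":0,"ty":0,"tz":1.8,"jaw":0.15},{"ax":0,"ay":0,"az":0,"tx":0,"ty":0,"tz":0.6,"jaw":0.15}])

```text
t: 3.17
tool_pos: [0.4972, 0.2705, 0.0607]
orientation: [0.129, 0.992, -0.001, -0.003]
wrist_force: [-1.0, -0.7, -0.8]
opening: 0.0501
grasp_force: 0.0
```

Emit:
servo_tool(steps=[{"ax":0,"ay":0,"az":0,"tx":0,"ty":0,"tz":0,"jaw":-0.7},{"ax":0,"ay":0,"az":0,"tx":0,"ty":0,"tz":0,"jaw":-0.7},{"ax":0,"ay":0,"az":0,"tx":0,"ty":0,"tz":0,"jaw":-0.7},{"ax":0,"ay":0,"az":0,"tx":0,"ty":0,"tz":0,"jaw":-0.7},{"ax":0,"ay":0,"az":0,"tx":0,"ty":0,"tz":0,"jaw":-0.7}], grip_force=40)

```text
t: 3.58
tool_pos: [0.5014, 0.2696, 0.0654]
orientation: [0.13, 0.992, -0.001, 0.001]
wrist_force: [-3.0, -11.3, 10.2]
opening: 0.02
grasp_force: 6.0
```

Emit:
servo_tool(steps=[{"ax":0,"ay":0,"az":0,"tx":0,"ty":0,"tz":0,"jaw":-1},{"ax":0,"ay":0,"az":0,"tx":0,"ty":0,"tz":0,"jaw":-1},{"ax":0,"ay":0,"az":0,"tx":0,"ty":0,"tz":0,"jaw":-1},{"ax":0,"ay":0,"az":0,"tx":0,"ty":0,"tz":0,"jaw":-1},{"ax":0,"ay":0,"az":0,"tx":0,"ty":0,"tz":0,"jaw":-1}], grip_force=40)

```text
t: 4.0
tool_pos: [0.5013, 0.269, 0.0654]
orientation: [0.13, 0.992, -0.001, 0.001]
wrist_force: [-2.2, -6.0, 8.4]
opening: 0.018
grasp_force: 39.4
```

```bash
python3 - <<'E'
from h import *
a=vision.grab_frame("wrist");b=vision.grab_frame("side")
b=cv2.resize(b[260:380,200:400],(640,384));cv2.imwrite("pics/m1.png",np.vstack([cv2.resize(a,(320,200)),b[::1,:320]*0]) [:200] if 0 else cv2.resize(np.vstack([a,b]),(480,588)))
s=readout.observe();print(s["t"],s["wrist_force"],s["moment"],s["opening"],s["tool_pos"])
E
```

```text
4.1 [-2.58777313 -6.18591     8.49689316] [-1.159598    0.46422193  0.0098713 ] 0.018182171298417163 [0.50127954 0.26897594 0.06536434]
```

View pics/m1.png

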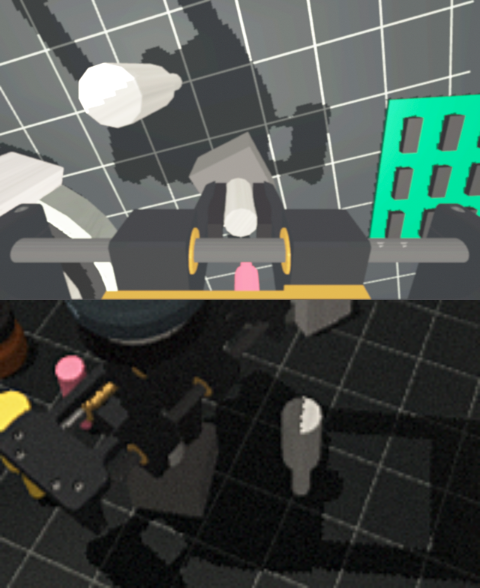

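The pin's head sits centred between the fingers, at about (238,205) in the upper half, and the look-alike is untouched. Lifting.

Emit:
servo_tool(steps=[{"ax":0,"ay":0,"az":0,"tx":0,"ty":0,"tz":-0.7,"jaw":-1},{"ax":0,"ay":0,"az":0,"tx":0,"ty":0,"tz":-1.5,"jaw":-1},{"ax":0,"ay":0,"az":0,"tx":0,"ty":0,"tz":-2.5,"jaw":-1},{"ax":0,"ay":0,"az":0,"tx":0,"ty":0,"tz":-2.5,"jaw":-1},{"ax":0,"ay":0,"az":0,"tx":0,"ty":0,"tz":-0.8,"jaw":-1}])

```text
t: 4.52
tool_pos: [0.5028, 0.271, 0.1483]
orientation: [0.13, 0.992, 0.002, 0.003]
wrist_force: [0.1, 0.5, -0.9]
opening: 0.0177
grasp_force: 39.3
```

Emit:
servo_tool(steps=[{"ax":0,"ay":0,"az":0,"tx":0,"ty":-3,"tz":0,"jaw":-1},{"ax":0,"ay":0,"az":0,"tx":-0.5,"ty":-3.5,"tz":0,"jaw":-1},{"ax":0,"ay":0,"az":0,"tx":-1.5,"ty":-3.5,"tz":0,"jaw":-1},{"ax":0,"ay":0,"az":0,"tx":-1.5,"ty":-2,"tz":0,"jaw":-1},{"ax":0,"ay":0,"az":0,"tx":0,"ty":0,"tz":0,"jaw":-1}])

```text
t: 4.93
tool_pos: [0.5049, 0.1415, 0.1441]
orientation: [0.132, 0.991, -0.0, 0.001]
wrist_force: [0.3, -0.3, -1.1]
opening: 0.0178
grasp_force: 39.3
```

```bash
python3 - <<'E'
from w import *
s=readout.observe();print(s["wrist_force"],s["moment"],s["opening"])
h=s["tool_pos"][2]-.003
look(dict(pin_head=h,pin_shoulder=h-.02,slot=.08,hub=0,winder=0),"w2")
for n in("scene","side"):
    cv2.imwrite(f"pics/{n}2.png",vision.grab_frame(n));C=cam(n)
    for k,z in dict(slot=.08,pin_head=h,pin_shoulder=h-.02).items():
        for r in place_of(k,n)[:3]:print(n,k,round(r["p"],2),np.round(np.array(r["centre"])*[400,640]),np.round(atz(C,r["centre"],z),4))
E
```

```text
[ 0.32676398 -0.33477966 -1.08630011] [-0.01379826 -0.02001424 -0.00640304] 0.017751681703273455
4.9333 [0.5049 0.1415 0.1441] [[-0.965, 0.261, -0.002], [0.261, 0.965, -0.0]]
pin_head 0.94 [270. 575.] [0.5375 0.2635 0.1411] tool cm [ 0.04 12.63  0.29]
pin_head 0.92 [274. 321.] [0.5072 0.1423 0.1411] tool cm [-0.2   0.14  0.3 ]
pin_head 0.69 [268. 481.] [0.5239 0.2191 0.1411] tool cm [0.19 7.98 0.3 ]
pin_shoulder 0.71 [250. 320.] [0.5047 0.1426 0.1211] tool cm [0.05 0.1  2.3 ]
pin_shoulder 0.59 [ 50. 424.] [0.4197 0.214  0.1211] tool cm [10.12  4.77  2.28]
pin_shoulder 0.58 [253. 553.] [0.5396 0.2664 0.1211] tool cm [-0.09 12.96  2.29]
slot 0.85 [236. 206.] [0.4952 0.0642 0.08  ] tool cm [-1.07 -7.71  6.41]
hub 0.92 [258. 218.] [0.5501 0.0259 0.    ] tool cm [-7.36 -9.97 14.43]
hub 0.53 [258. 218.] [0.55   0.0258 0.    ] tool cm [-7.35 -9.98 14.43]
winder 0.6 [256. 220.] [0.5494 0.0279 0.    ] tool cm [-7.23 -9.8  14.43]
scene slot 0.6 [203. 332.] [0.5044 0.0668 0.08  ]
scene pin_head 0.81 [240. 406.] [0.4712 0.2824 0.1411]
scene pin_head 0.73 [283. 345.] [0.6301 0.3099 0.1411]
scene pin_head 0.67 [293. 361.] [0.6177 0.3419 0.1411]
scene pin_shoulder 0.82 [247. 408.] [0.4648 0.2841 0.1211]
scene pin_shoulder 0.65 [305. 360.] [0.6236 0.3509 0.1211]
scene pin_shoulder 0.6 [285. 346.] [0.6204 0.3008 0.1211]
side pin_head 0.91 [315. 324.] [0.4069 0.2716 0.1411]
side pin_head 0.78 [296. 230.] [0.5449 0.2962 0.1411]
side pin_head 0.68 [226. 324.] [0.4715 0.1163 0.1411]
side pin_shoulder 0.74 [302. 231.] [0.5482 0.295  0.1211]
side pin_shoulder 0.64 [323. 213.] [0.5537 0.3343 0.1211]
side pin_shoulder 0.48 [242. 299.] [0.5039 0.1502 0.1211]
```

```bash
python3 - <<'E'
import cv2,numpy as np
a=cv2.imread("pics/w2.png")[150:350,100:400];b=cv2.imread("pics/side2.png")[180:280,250:400]
cv2.imwrite("pics/m2.png",np.vstack([cv2.resize(a,(480,320),interpolation=2),cv2.resize(b,(420,280),interpolation=2)[:, :].copy() if 0 else cv2.resize(b,(480,275),interpolation=2)]))
E
```

```text
(no output)
```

View pics/m2.png

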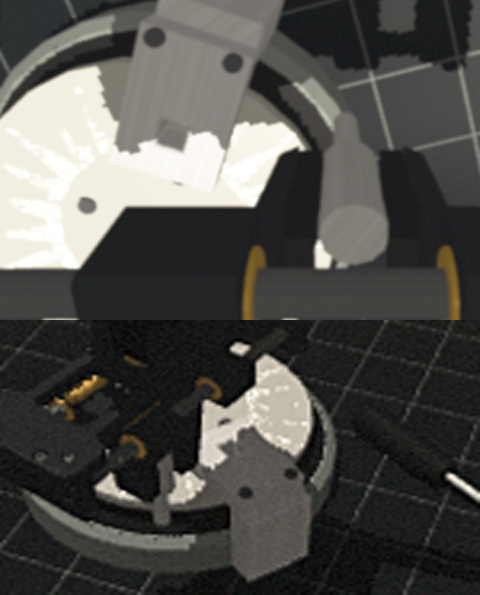

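Upper half, wrist view: the slot is the dark square at crop (172,134), about pixel (207.5,234), and the pin tip is near crop (345,118), about (316,225). Working out the slot minus the tip in this one image cancels the calibration bias.

```bash
python3 - <<'E'
from w import *
s=dict(tool_pos=np.array([.5049,.1415,.1441]),orientation=readout.observe()["orientation"])
C=cam("wrist",readout.observe());s=readout.observe()
tp=s["tool_pos"];Rt=R.from_quat(s["orientation"])
print("tip expected px",proj(C,tp+[0,0,-.0614]),"shoulder",proj(C,tp+[0,0,-.0254]),"headtop",proj(C,tp+[0,0,.0146]))
im=cv2.imread("pics/w2.png")
g=cv2.cvtColor(im,cv2.COLOR_BGR2GRAY)
print(g[214:250:2,300:332:2])
print(g[222:246:2,194:222:2])
for n,p in(("slot",(207.5,233.5)),("slotnn",(206,236))):
    print(n,atz(C,[p[1]/400,p[0]/640],.08),Rt.inv().apply(atz(C,[p[1]/400,p[0]/640],.08)-tp)*100)
E
```

```text
tip expected px [318.21395654 223.05135605] shoulder [317.98617981 248.98690282] headtop [317.60209281 292.72054488]
[[154 154 155 155 147 102  78  79  74  69  70  69  69  70  71  72]
 [166 154 154 156 155 136  88  76  79  71  71  69  69  69  71  70]
 [184 163 153 154 155 151 112  79  79  76  70  69  69  68  69  69]
 [166 186 153 154 156 154 131 101  98  92  76  69  70  67  71  71]
 [120 183 181 158 152 134 114 112 111 110  98  75  71  69  71  70]
 [ 74 138 190 166 141 112 110 111 112 111 108  91  70  69  70  70]
 [ 72  85 163 184 137 108 110 111 113 111 109  98  73  69  69  70]
 [ 70  70 119 168 142 107 110 111 111 110 109 104  76  69  68  69]
 [ 68  68  72 124 142 109 109 110 112 111 109 106  79  70  70  71]
 [ 69  68  69  79 109 108 111 110 111 111 107 106  84  69  71  70]
 [ 68  69  67  69  91 108 110 110 112 109 108 107  88  68  68  69]
 [ 67  68  67  67  90 107 110 111 109 110 109 107  94  71  68  69]
 [ 67  66  66  68  89 109 109 110 108 108 109 110 100  80  69  68]
 [ 65  66  63  72 101 112 111 110 108 109 110 111 108 103  88  70]
 [ 60  65  72  97 111 112 110 109 107 107 109
[... 390 characters left out ...]
7 134 136]
 [135 135 128 113 109 120 123 123 122 124 131 136 131 133]
 [135 133 124 111 117 121 120 123 121 123 123 123 126 131]
 [135 132 121 115 121 117 115 115 118 120 122 131 169 141]
 [134 131 119 122 117 114 116 116 116 116 116 135 218 213]
 [138 149 139 118 117 116 116 116 113 116 117 159 239 249]
 [223 223 162 117 114 114 116 117 116 116 118 177 246 249]
 [247 233 213 175 141 128 119 116 115 116 130 219 247 249]
 [247 246 245 236 223 210 185 159 133 121 152 235 248 249]
 [247 249 249 249 247 246 240 232 214 184 192 244 248 249]]
slot [0.49239812 0.06997952 0.08      ] [-0.88025981 -7.56304903  6.3700037 ]
slotnn [0.49389994 0.06829323 0.08      ] [-1.06879533 -7.68732567  6.37000385]
```

```bash
cat > m.py <<'E'
from w import *
def meas(save):
    s=readout.observe();C=cam("wrist",s);im=vision.grab_frame("wrist");cv2.imwrite(f"pics/{save}.png",im)
    tp=np.array(s["tool_pos"]);Rt=R.from_quat(s["orientation"]);print(s["t"],tp,s["orientation"],"F",np.round(s["wrist_force"],2))
    for k in("slot","winder","hub"):
        for r in place_of(k,"wrist")[:1]:
            p=atz(C,r["centre"],.08 if k=="slot" else 0);print(k,r["p"],np.array(r["centre"])*[400,640],p,Rt.inv().apply(p-tp)*100)
    print("tip exp",proj(C,tp-[0,0,.0614]));return C,im,tp,Rt
E
python3 - <<'E'
from m import *
C,im,tp,Rt=meas("w3")
g=cv2.cvtColor(im,cv2.COLOR_BGR2GRAY)
cv2.imwrite("pics/m3.png",cv2.resize(im[190:290,170:340],(800,470),interpolation=2))
E
```

```text
5.6333 [0.5033662  0.14532794 0.14369825] [ 1.29833475e-01  9.91535813e-01 -1.15672179e-05 -9.56980899e-06] F [0.44 0.53 0.42]
slot 0.59 [241.2   201.024] [0.49672229 0.06351878 0.08      ] [-1.46444251 -8.07600672  6.37000741]
winder 0.75 [259.68  214.208] [0.54978678 0.02594842 0.        ] [ -7.55944139 -10.33993101  14.36996761]
hub 0.64 [262.88  214.528] [0.55325657 0.02495286 0.        ] [ -7.92035516 -10.34679408  14.36996202]
tip exp [318.21395654 223.05135605]
```

View pics/m3.png

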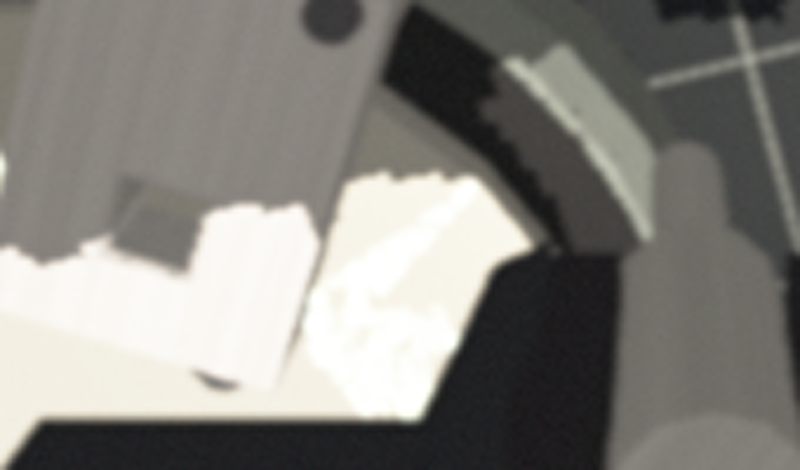

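```bash
python3 - <<'E'
from m import *
s=readout.observe();C=cam("wrist",s);tp=s["tool_pos"];Rt=R.from_quat(s["orientation"])
a=atz(C,[225.5/400,316.6/640],.0823)
for p in((202.9,237.8),(201.,241.2)):
    b=atz(C,[p[1]/400,p[0]/640],.08);print(a,b,Rt.inv().apply(b-a)*100, Rt.inv().apply(a-tp)*100)
E
```

```text
[0.50485987 0.14362641 0.0823    ] [0.4946495  0.06553968 0.08      ] [-1.02692973 -7.80790234  0.22993268] [-0.17819627 -0.10795299  6.13983438]
[0.50485987 0.14362641 0.0823    ] [0.49673657 0.06330884 0.08      ] [-1.28610148 -7.96962933  0.22992588] [-0.17819627 -0.10795299  6.13983438]
```

Slot centre is about (155,225) in the crop, and the tip about (690,165). Raising 0.8 cm, then moving over the slot.

Emit:
servo_tool(steps=[{"ax":0,"ay":0,"az":0,"tx":0,"ty":-1,"tz":-0.8,"jaw":-1},{"ax":0,"ay":0,"az":0,"tx":-0.5,"ty":-3,"tz":0,"jaw":-1},{"ax":0,"ay":0,"az":0,"tx":-0.5,"ty":-3,"tz":0,"jaw":-1},{"ax":0,"ay":0,"az":0,"tx":0,"ty":-0.8,"tz":0,"jaw":-1},{"ax":0,"ay":0,"az":0,"tx":0,"ty":0,"tz":0,"jaw":-1}])

```text
t: 6.25
tool_pos: [0.4928, 0.0651, 0.1523]
orientation: [0.132, 0.991, -0.0, 0.0]
wrist_force: [0.1, -0.3, -0.3]
opening: 0.0175
grasp_force: 39.3
```

Emit:
servo_tool(steps=[{"ax":0,"ay":0,"az":0,"tx":0,"ty":0,"tz":0,"jaw":-1},{"ax":0,"ay":0,"az":0,"tx":0,"ty":0,"tz":0,"jaw":-1},{"ax":0,"ay":0,"az":0,"tx":0,"ty":0,"tz":0,"jaw":-1},{"ax":0,"ay":0,"az":0,"tx":0,"ty":0,"tz":0,"jaw":-1},{"ax":0,"ay":0,"az":0,"tx":0,"ty":0,"tz":0,"jaw":-1}])

```text
t: 6.67
tool_pos: [0.4929, 0.0679, 0.1517]
orientation: [0.129, 0.992, 0.0, -0.0]
wrist_force: [-0.9, -0.4, -1.4]
opening: 0.018
grasp_force: 39.3
```

```bash
python3 - <<'E'
from m import *
C,im,tp,Rt=meas("w4")
b=vision.grab_frame("side")
a=cv2.resize(im[170:300,240:400],(640,520),interpolation=2)
cv2.imwrite("pics/m4.png",cv2.resize(im[180:270,265:385],(800,600),interpolation=2));cv2.imwrite("pics/side4.png",b)
E
```

```text
6.6667 [0.49294674 0.06790551 0.1516501 ] [ 1.29431458e-01  9.91588366e-01  4.12498080e-05 -9.20339946e-05] F [-0.9  -0.39 -1.42]
slot 0.77 [221.4   313.792] [0.49525641 0.06405148 0.08      ] [-0.32354056 -0.31361971  7.16492994]
winder 0.67 [246.72  294.784] [0.55000603 0.02803778 0.        ] [-6.54102853 -2.38944621 15.16360854]
hub 0.96 [248.48  295.808] [0.55216911 0.0284783  0.        ] [-6.73878151 -2.29134731 15.16357602]
tip exp [318.20564664 223.06590653]
```

View pics/m4.png

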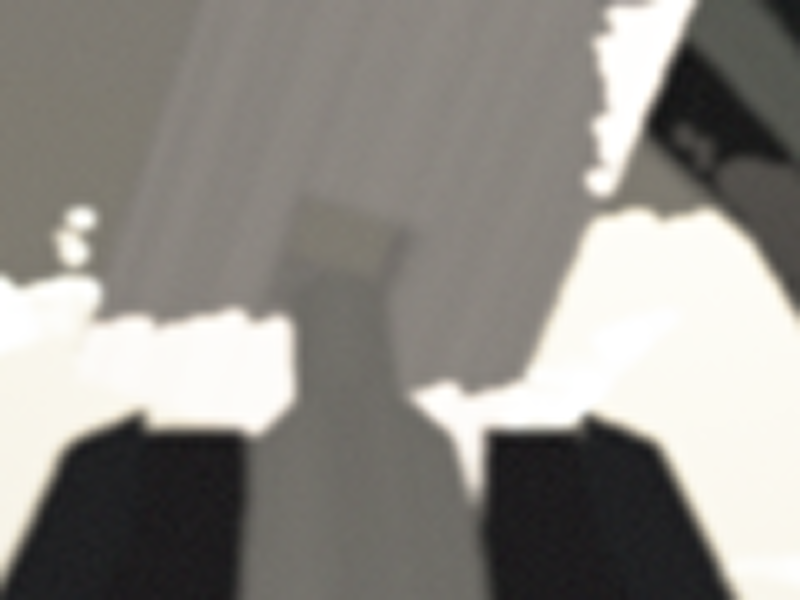

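Dark slot: its far edge runs from (300,200) to (412,228), so its centre is about (339,271). The tip's far edge is at y≈268, x≈343, so the tip centre is about (343,304). Only a small correction remains.

```bash
python3 - <<'E'
from m import *
s=readout.observe();C=cam("wrist",s);tp=s["tool_pos"];Rt=R.from_quat(s["orientation"])
a=atz(C,[225.6/400,316.4/640],tp[2]-.0614)
b=atz(C,[220.6/400,315.85/640],.08);print(s["t"],tp,a,b,Rt.inv().apply(b-a)*100)
E
```

```text
6.9167 [0.49295461 0.06737924 0.15166301] [0.4944289  0.06572995 0.09026301] [0.49505437 0.06506736 0.08      ] [-0.07760892 -0.04790714  1.0262935 ]
```

Emit:
servo_tool(steps=[{"ax":0,"ay":0,"az":0,"tx":-0.1,"ty":-0.08,"tz":0.4,"jaw":-1},{"ax":0,"ay":0,"az":0,"tx":0,"ty":0,"tz":0.4,"jaw":-1},{"ax":0,"ay":0,"az":0,"tx":0,"ty":0,"tz":0.3,"jaw":-1},{"ax":0,"ay":0,"az":0,"tx":0,"ty":0,"tz":0.2,"jaw":-1},{"ax":0,"ay":0,"az":0,"tx":0,"ty":0,"tz":0.1,"jaw":-1}])

```text
t: 7.33
tool_pos: [0.4936, 0.0662, 0.1372]
orientation: [0.13, 0.991, 0.0, -0.0]
wrist_force: [0.0, 1.2, -0.1]
opening: 0.0179
grasp_force: 39.3
```

Emit:
servo_tool(steps=[{"ax":0,"ay":0,"az":0,"tx":0,"ty":0,"tz":0.3,"jaw":-1},{"ax":0,"ay":0,"az":0,"tx":0,"ty":0,"tz":0.3,"jaw":-1},{"ax":0,"ay":0,"az":0,"tx":0,"ty":0,"tz":0.2,"jaw":-1},{"ax":0,"ay":0,"az":0,"tx":0,"ty":0,"tz":0.1,"jaw":-1},{"ax":0,"ay":0,"az":0,"tx":0,"ty":0,"tz":0,"jaw":-1}])

```text
t: 7.75
tool_pos: [0.4936, 0.0662, 0.1284]
orientation: [0.13, 0.992, 0.0, -0.0]
wrist_force: [-0.0, 0.5, -0.4]
opening: 0.0179
grasp_force: 39.3
```

```bash
python3 - <<'E'
from h import *
s=readout.observe();F=np.round
print(s["t"],F(s["tool_pos"],4),F(s["wrist_force"],2),F(s["moment"],3))
E
```

```text
7.75 [0.4936 0.0662 0.1284] [-0.03  0.53 -0.36] [ 0.216 -0.09  -0.052]
```

Emit:
servo_tool(steps=[{"ax":0,"ay":0,"az":0,"tx":0,"ty":0,"tz":0.3,"jaw":-1},{"ax":0,"ay":0,"az":0,"tx":0,"ty":0,"tz":0.2,"jaw":-1},{"ax":0,"ay":0,"az":0,"tx":0,"ty":0,"tz":0.1,"jaw":-1},{"ax":0,"ay":0,"az":0,"tx":0,"ty":0,"tz":0.05,"jaw":-1},{"ax":0,"ay":0,"az":0,"tx":0,"ty":0,"tz":0,"jaw":-1}])

```text
t: 8.17
tool_pos: [0.4937, 0.0661, 0.1221]
orientation: [0.13, 0.992, -0.0, -0.0]
wrist_force: [1.2, -0.2, -0.5]
opening: 0.0182
grasp_force: 39.3
```

Emit:
servo_tool(steps=[{"ax":0,"ay":0,"az":0,"tx":0,"ty":0,"tz":0.05,"jaw":-1},{"ax":0,"ay":0,"az":0,"tx":0,"ty":0,"tz":0.05,"jaw":-1},{"ax":0,"ay":0,"az":0,"tx":0,"ty":0,"tz":0.05,"jaw":-1},{"ax":0,"ay":0,"az":0,"tx":0,"ty":0,"tz":0,"jaw":-1},{"ax":0,"ay":0,"az":0,"tx":0,"ty":0,"tz":0,"jaw":-1}])

```text
t: 8.58
tool_pos: [0.4937, 0.0661, 0.1207]
orientation: [0.13, 0.992, -0.0, -0.0]
wrist_force: [-0.4, 0.2, 0.1]
opening: 0.0177
grasp_force: 39.3
```

Emit:
servo_tool(steps=[{"ax":0,"ay":0,"az":0,"tx":0,"ty":0,"tz":0.05,"jaw":-1},{"ax":0,"ay":0,"az":0,"tx":0,"ty":0,"tz":0.05,"jaw":-1},{"ax":0,"ay":0,"az":0,"tx":0,"ty":0,"tz":0,"jaw":-1},{"ax":0,"ay":0,"az":0,"tx":0,"ty":0,"tz":0,"jaw":-1},{"ax":0,"ay":0,"az":0,"tx":0,"ty":0,"tz":0,"jaw":-1}])

```text
t: 9.0
tool_pos: [0.4937, 0.0661, 0.1197]
orientation: [0.13, 0.992, 0.0, -0.0]
wrist_force: [0.6, 0.2, 0.1]
opening: 0.0181
grasp_force: 39.3
```

```bash
cat > st.py <<'E'
from h import *
import sys
# state + hole angle relative to slot from several frames of a camera
ax=np.array([.5475,.0265]);sl=np.array([.4945,.0655])
F=np.round
n=sys.argv[1] if len(sys.argv)>1 else "scene"
for i in range(int(sys.argv[2]) if len(sys.argv)>2 else 3):
    s=readout.observe();C=cam(n,s);vision.grab_frame(n);t=s["t"]
    o=""
    for r in place_of("hole",n)[:1]:
        p=atz(C,r["centre"],.057)[:2]-ax;a=np.arctan2(p[1],p[0])-np.arctan2(*(sl-ax)[::-1]);a=(a+np.pi)%(2*np.pi)-np.pi
        o=f"hole p {r['p']:.2f} ang {a:.2f} rad r {np.hypot(*p)*1e3:.0f}mm"
    print(round(t,3),F(s["tool_pos"],4),"F",F(s["wrist_force"],2),"M",F(s["moment"],2),o)
E
python3 st.py scene 4
```

```text
9.0 [0.4937 0.0661 0.1197] F [0.64 0.21 0.11] M [ 0.12 -0.1  -0.  ] hole p 0.58 ang -2.95 rad r 70mm
9.1 [0.4938 0.0662 0.1197] F [ 0.05  0.43 -0.16] M [ 0.12 -0.03  0.02] hole p 0.66 ang -1.88 rad r 72mm
9.2 [0.4937 0.0661 0.1197] F [-1.4 -2.3 -0.1] M [-0.1   0.04  0.02] hole p 0.75 ang -1.14 rad r 76mm
9.3 [0.4938 0.0661 0.1198] F [ 0.15  0.53 -0.55] M [ 0.06 -0.06  0.  ] hole p 0.58 ang -0.45 rad r 65mm
```

Emit:
servo_tool(steps=[{"ax":0,"ay":0,"az":0,"tx":0,"ty":0,"tz":0.05,"jaw":-1},{"ax":0,"ay":0,"az":0,"tx":0,"ty":0,"tz":0.05,"jaw":-1},{"ax":0,"ay":0,"az":0,"tx":0,"ty":0,"tz":0,"jaw":-1},{"ax":0,"ay":0,"az":0,"tx":0,"ty":0,"tz":0,"jaw":-1},{"ax":0,"ay":0,"az":0,"tx":0,"ty":0,"tz":0,"jaw":-1}])

```text
t: 9.82
tool_pos: [0.4938, 0.0661, 0.1188]
orientation: [0.13, 0.992, -0.0, 0.0]
wrist_force: [-0.1, -0.6, 0.3]
opening: 0.0177
grasp_force: 39.3
```

```bash
python3 st.py scene 4
```

```text
9.817 [0.4938 0.0661 0.1188] F [-0.09 -0.65  0.3 ] M [-0.01 -0.02  0.01] hole p 0.90 ang -2.76 rad r 70mm
9.917 [0.4938 0.0661 0.1188] F [ 0.09 -0.87 -0.41] M [-0.01 -0.04  0.02] hole p 0.93 ang -2.16 rad r 72mm
10.017 [0.4938 0.0661 0.1187] F [0.94 0.47 0.46] M [-0.06  0.01 -0.04] hole p 0.92 ang -1.54 rad r 73mm
10.117 [0.4937 0.0661 0.1187] F [1.09 0.25 1.83] M [-0.01  0.01 -0.01] hole p 0.96 ang -0.73 rad r 75mm
```

Emit:
servo_tool(steps=[{"ax":0,"ay":0,"az":0,"tx":0,"ty":0,"tz":0.05,"jaw":-1},{"ax":0,"ay":0,"az":0,"tx":0,"ty":0,"tz":0.05,"jaw":-1},{"ax":0,"ay":0,"az":0,"tx":0,"ty":0,"tz":0,"jaw":-1},{"ax":0,"ay":0,"az":0,"tx":0,"ty":0,"tz":0,"jaw":-1},{"ax":0,"ay":0,"az":0,"tx":0,"ty":0,"tz":0,"jaw":-1}])

```text
t: 10.63
tool_pos: [0.4938, 0.0661, 0.1178]
orientation: [0.13, 0.992, -0.0, 0.0]
wrist_force: [-0.1, -0.3, 1.9]
opening: 0.0179
grasp_force: 39.3
```

```bash
python3 st.py scene 4
```

```text
10.633 [0.4938 0.0661 0.1178] F [-0.13 -0.25  1.89] M [-0.09  0.04 -0.09] hole p 0.89 ang 1.69 rad r 57mm
10.733 [0.4938 0.0661 0.1178] F [ 0.08 -0.13  1.57] M [-0.13  0.03 -0.03] hole p 0.95 ang 2.04 rad r 52mm
10.833 [0.4938 0.0661 0.1178] F [ 0.01 -0.24  1.94] M [-0.08  0.04 -0.02] hole p 0.69 ang 2.18 rad r 67mm
10.933 [0.4938 0.0661 0.1178] F [0.16 0.87 1.83] M [-0.06  0.    0.01] hole p 0.62 ang 2.68 rad r 63mm
```

Emit:
servo_tool(steps=[{"ax":0,"ay":0,"az":0,"tx":0,"ty":0,"tz":0.03,"jaw":-1},{"ax":0,"ay":0,"az":0,"tx":0,"ty":0,"tz":0.03,"jaw":-1},{"ax":0,"ay":0,"az":0,"tx":0,"ty":0,"tz":0,"jaw":-1},{"ax":0,"ay":0,"az":0,"tx":0,"ty":0,"tz":0,"jaw":-1},{"ax":0,"ay":0,"az":0,"tx":0,"ty":0,"tz":0,"jaw":-1}])

```text
t: 11.45
tool_pos: [0.4938, 0.0661, 0.1172]
orientation: [0.13, 0.992, -0.0, 0.0]
wrist_force: [-0.2, -1.0, 3.8]
opening: 0.018
grasp_force: 39.4
```

```bash
python3 st.py scene 4
```

```text
11.45 [0.4938 0.0661 0.1172] F [-0.25 -1.04  3.76] M [-0.14  0.1   0.02] hole p 0.75 ang -2.58 rad r 75mm
11.55 [0.4938 0.0661 0.1172] F [-0.14 -0.57  3.64] M [-0.16  0.04 -0.02] hole p 0.86 ang -2.49 rad r 71mm
11.65 [0.4938 0.0661 0.1172] F [-0.25 -0.67  4.22] M [-0.16  0.05  0.  ] hole p 0.93 ang -2.31 rad r 76mm
11.75 [0.4938 0.0661 0.1172] F [-0.1  -0.8   2.94] M [-0.21  0.06 -0.  ] hole p 0.91 ang -2.30 rad r 70mm
```

Creeping at about 1 rad/s with 3–4 N on the tip. Holding.

Emit:
servo_tool(steps=[{"ax":0,"ay":0,"az":0,"tx":0,"ty":0,"tz":0,"jaw":-1},{"ax":0,"ay":0,"az":0,"tx":0,"ty":0,"tz":0,"jaw":-1},{"ax":0,"ay":0,"az":0,"tx":0,"ty":0,"tz":0,"jaw":-1},{"ax":0,"ay":0,"az":0,"tx":0,"ty":0,"tz":0,"jaw":-1},{"ax":0,"ay":0,"az":0,"tx":0,"ty":0,"tz":0,"jaw":-1}])

```text
t: 12.27
tool_pos: [0.4937, 0.0661, 0.1171]
orientation: [0.13, 0.992, -0.0, -0.0]
wrist_force: [-0.3, -1.5, 4.0]
opening: 0.0183
grasp_force: 39.4
```

Emit:
servo_tool(steps=[{"ax":0,"ay":0,"az":0,"tx":0,"ty":0,"tz":0,"jaw":-1},{"ax":0,"ay":0,"az":0,"tx":0,"ty":0,"tz":0,"jaw":-1},{"ax":0,"ay":0,"az":0,"tx":0,"ty":0,"tz":0,"jaw":-1},{"ax":0,"ay":0,"az":0,"tx":0,"ty":0,"tz":0,"jaw":-1},{"ax":0,"ay":0,"az":0,"tx":0,"ty":0,"tz":0,"jaw":-1}])

```text
t: 12.68
tool_pos: [0.4937, 0.0662, 0.1171]
orientation: [0.13, 0.992, 0.0, -0.0]
wrist_force: [-1.4, -0.5, 3.3]
opening: 0.0177
grasp_force: 39.4
```

```bash
python3 st.py scene 3
```

```text
12.683 [0.4937 0.0662 0.1171] F [-1.4  -0.5   3.32] M [-0.21  0.1   0.03] hole p 0.71 ang -1.67 rad r 76mm
12.783 [0.4938 0.0661 0.1171] F [-0.68 -0.3   4.44] M [-0.17  0.13  0.06] hole p 0.72 ang -1.65 rad r 66mm
12.883 [0.4937 0.0661 0.1171] F [-0.37 -1.15  3.63] M [-0.21  0.11 -0.01] hole p 0.72 ang -1.57 rad r 80mm
```

Emit:
servo_tool(steps=[{"ax":0,"ay":0,"az":0,"tx":0,"ty":0,"tz":0,"jaw":-1},{"ax":0,"ay":0,"az":0,"tx":0,"ty":0,"tz":0,"jaw":-1},{"ax":0,"ay":0,"az":0,"tx":0,"ty":0,"tz":0,"jaw":-1},{"ax":0,"ay":0,"az":0,"tx":0,"ty":0,"tz":0,"jaw":-1},{"ax":0,"ay":0,"az":0,"tx":0,"ty":0,"tz":0,"jaw":-1}])

```text
t: 13.4
tool_pos: [0.4937, 0.0662, 0.1171]
orientation: [0.13, 0.992, 0.0, 0.0]
wrist_force: [-0.4, -0.7, 4.7]
opening: 0.0181
grasp_force: 39.4
```

Emit:
servo_tool(steps=[{"ax":0,"ay":0,"az":0,"tx":0,"ty":0,"tz":0,"jaw":-1},{"ax":0,"ay":0,"az":0,"tx":0,"ty":0,"tz":0,"jaw":-1},{"ax":0,"ay":0,"az":0,"tx":0,"ty":0,"tz":0,"jaw":-1},{"ax":0,"ay":0,"az":0,"tx":0,"ty":0,"tz":0,"jaw":-1},{"ax":0,"ay":0,"az":0,"tx":0,"ty":0,"tz":0,"jaw":-1}])

```text
t: 13.82
tool_pos: [0.4937, 0.0661, 0.1171]
orientation: [0.13, 0.992, 0.0, -0.0]
wrist_force: [-0.4, -1.4, 4.4]
opening: 0.0181
grasp_force: 39.4
```

Emit:
servo_tool(steps=[{"ax":0,"ay":0,"az":0,"tx":0,"ty":0,"tz":0,"jaw":-1},{"ax":0,"ay":0,"az":0,"tx":0,"ty":0,"tz":0,"jaw":-1},{"ax":0,"ay":0,"az":0,"tx":0,"ty":0,"tz":0,"jaw":-1},{"ax":0,"ay":0,"az":0,"tx":0,"ty":0,"tz":0,"jaw":-1},{"ax":0,"ay":0,"az":0,"tx":0,"ty":0,"tz":0,"jaw":-1}])

```text
t: 14.23
tool_pos: [0.4937, 0.0661, 0.1171]
orientation: [0.13, 0.992, 0.0, -0.0]
wrist_force: [0.1, -0.9, 3.5]
opening: 0.0181
grasp_force: 39.4
```

```bash
python3 st.py scene 3
```

```text
14.233 [0.4937 0.0661 0.1171] F [ 0.09 -0.87  3.5 ] M [-0.21  0.08  0.05] hole p 0.86 ang -0.84 rad r 71mm
14.333 [0.4937 0.0661 0.1171] F [-0.1  -0.38  3.59] M [-0.19  0.04  0.05] 
14.433 [0.4937 0.0661 0.1171] F [-0.87 -1.22  4.92] M [-0.21  0.09  0.02] hole p 0.70 ang -0.67 rad r 62mm
```

Emit:
servo_tool(steps=[{"ax":0,"ay":0,"az":0,"tx":0,"ty":0,"tz":0,"jaw":-1},{"ax":0,"ay":0,"az":0,"tx":0,"ty":0,"tz":0,"jaw":-1},{"ax":0,"ay":0,"az":0,"tx":0,"ty":0,"tz":0,"jaw":-1},{"ax":0,"ay":0,"az":0,"tx":0,"ty":0,"tz":0,"jaw":-1},{"ax":0,"ay":0,"az":0,"tx":0,"ty":0,"tz":0,"jaw":-1}])

```text
t: 14.95
tool_pos: [0.4937, 0.0661, 0.1171]
orientation: [0.13, 0.992, 0.0, -0.0]
wrist_force: [0.3, -0.4, 4.6]
opening: 0.0178
grasp_force: 39.4
```

Emit:
servo_tool(steps=[{"ax":0,"ay":0,"az":0,"tx":0,"ty":0,"tz":0,"jaw":-1},{"ax":0,"ay":0,"az":0,"tx":0,"ty":0,"tz":0,"jaw":-1},{"ax":0,"ay":0,"az":0,"tx":0,"ty":0,"tz":0,"jaw":-1},{"ax":0,"ay":0,"az":0,"tx":0,"ty":0,"tz":0,"jaw":-1},{"ax":0,"ay":0,"az":0,"tx":0,"ty":0,"tz":0,"jaw":-1}])

```text
t: 15.37
tool_pos: [0.4937, 0.0662, 0.1171]
orientation: [0.13, 0.992, 0.0, 0.0]
wrist_force: [0.3, -1.7, 3.8]
opening: 0.0178
grasp_force: 39.4
```

Emit:
servo_tool(steps=[{"ax":0,"ay":0,"az":0,"tx":0,"ty":0,"tz":0,"jaw":-1},{"ax":0,"ay":0,"az":0,"tx":0,"ty":0,"tz":0,"jaw":-1},{"ax":0,"ay":0,"az":0,"tx":0,"ty":0,"tz":0,"jaw":-1},{"ax":0,"ay":0,"az":0,"tx":0,"ty":0,"tz":0,"jaw":-1},{"ax":0,"ay":0,"az":0,"tx":0,"ty":0,"tz":0,"jaw":-1}])

```text
t: 15.78
tool_pos: [0.4935, 0.0662, 0.1168]
orientation: [0.13, 0.992, 0.0, -0.0]
wrist_force: [-0.3, -0.3, -0.5]
opening: 0.0182
grasp_force: 39.4
```

```bash
python3 st.py scene 2
```

```text
15.783 [0.4935 0.0662 0.1168] F [-0.34 -0.29 -0.54] M [-0.08  0.01 -0.09] hole p 0.72 ang 0.07 rad r 64mm
15.883 [0.4935 0.0662 0.1169] F [-0.42 -1.13 -1.09] M [-0.12  0.   -0.01] hole p 0.74 ang 0.09 rad r 62mm
```

The upward force dropped to zero with the hole under the slot, so the pin has caught. Pushing down.

Emit:
servo_tool(steps=[{"ax":0,"ay":0,"az":0,"tx":0,"ty":0,"tz":0.15,"jaw":-1},{"ax":0,"ay":0,"az":0,"tx":0,"ty":0,"tz":0.15,"jaw":-1},{"ax":0,"ay":0,"az":0,"tx":0,"ty":0,"tz":0.1,"jaw":-1},{"ax":0,"ay":0,"az":0,"tx":0,"ty":0,"tz":0,"jaw":-1},{"ax":0,"ay":0,"az":0,"tx":0,"ty":0,"tz":0,"jaw":-1}])

```text
t: 16.4
tool_pos: [0.4936, 0.066, 0.113]
orientation: [0.13, 0.992, -0.0, -0.0]
wrist_force: [-1.1, -2.1, -0.2]
opening: 0.0179
grasp_force: 39.4
```

Emit:
servo_tool(steps=[{"ax":0,"ay":0,"az":0,"tx":0,"ty":0,"tz":0.15,"jaw":-1},{"ax":0,"ay":0,"az":0,"tx":0,"ty":0,"tz":0.15,"jaw":-1},{"ax":0,"ay":0,"az":0,"tx":0,"ty":0,"tz":0.15,"jaw":-1},{"ax":0,"ay":0,"az":0,"tx":0,"ty":0,"tz":0.1,"jaw":-1},{"ax":0,"ay":0,"az":0,"tx":0,"ty":0,"tz":0,"jaw":-1}])

```text
t: 16.82
tool_pos: [0.4935, 0.0661, 0.1073]
orientation: [0.13, 0.992, -0.0, -0.0]
wrist_force: [-1.1, -1.9, 0.5]
opening: 0.018
grasp_force: 39.4
```

Emit:
servo_tool(steps=[{"ax":0,"ay":0,"az":0,"tx":0,"ty":0,"tz":0.1,"jaw":-1},{"ax":0,"ay":0,"az":0,"tx":0,"ty":0,"tz":0.1,"jaw":-1},{"ax":0,"ay":0,"az":0,"tx":0,"ty":0,"tz":0,"jaw":-1},{"ax":0,"ay":0,"az":0,"tx":0,"ty":0,"tz":0,"jaw":-1},{"ax":0,"ay":0,"az":0,"tx":0,"ty":0,"tz":0,"jaw":-1}])

```text
t: 17.23
tool_pos: [0.4937, 0.0661, 0.1056]
orientation: [0.13, 0.992, -0.0, -0.0]
wrist_force: [-0.3, -2.0, 1.2]
opening: 0.0183
grasp_force: 39.4
```

Emit:
servo_tool(steps=[{"ax":0,"ay":0,"az":0,"tx":0,"ty":0,"tz":0.05,"jaw":-1},{"ax":0,"ay":0,"az":0,"tx":0,"ty":0,"tz":0.05,"jaw":-1},{"ax":0,"ay":0,"az":0,"tx":0,"ty":0,"tz":0,"jaw":-1},{"ax":0,"ay":0,"az":0,"tx":0,"ty":0,"tz":0,"jaw":-1},{"ax":0,"ay":0,"az":0,"tx":0,"ty":0,"tz":0,"jaw":-1}])

```text
t: 17.65
tool_pos: [0.4939, 0.0661, 0.1054]
orientation: [0.13, 0.992, -0.0, 0.0]
wrist_force: [-3.8, -1.7, 7.3]
opening: 0.018
grasp_force: 39.4
```

Emit:
servo_tool(steps=[{"ax":0,"ay":0,"az":0,"tx":0,"ty":0,"tz":0.05,"jaw":-1},{"ax":0,"ay":0,"az":0,"tx":0,"ty":0,"tz":0.05,"jaw":-1},{"ax":0,"ay":0,"az":0,"tx":0,"ty":0,"tz":0,"jaw":-1},{"ax":0,"ay":0,"az":0,"tx":0,"ty":0,"tz":0,"jaw":-1},{"ax":0,"ay":0,"az":0,"tx":0,"ty":0,"tz":0,"jaw":-1}])

```text
t: 18.07
tool_pos: [0.4941, 0.066, 0.1052]
orientation: [0.13, 0.992, -0.0, 0.0]
wrist_force: [-8.1, -3.1, 14.9]
opening: 0.0184
grasp_force: 39.4
```

```bash
python3 st.py scene 3
```

```text
18.067 [0.4941 0.066  0.1052] F [-8.06 -3.07 14.87] M [-0.43  1.17 -0.  ] hole p 0.69 ang -0.03 rad r 70mm
18.167 [0.4941 0.066  0.1052] F [-7.53 -3.   14.93] M [-0.47  1.21 -0.03] hole p 0.85 ang 0.01 rad r 66mm
18.267 [0.4941 0.066  0.1052] F [-6.62 -2.88 15.89] M [-0.4   1.22  0.03] hole p 0.91 ang 0.15 rad r 69mm
```

Emit:
servo_tool(steps=[{"ax":0,"ay":0,"az":0,"tx":0,"ty":0,"tz":-0.08,"jaw":-1},{"ax":0,"ay":0,"az":0,"tx":0,"ty":0,"tz":-0.04,"jaw":-0.4},{"ax":0,"ay":0,"az":0,"tx":0,"ty":0,"tz":0,"jaw":0},{"ax":0,"ay":0,"az":0,"tx":0,"ty":0,"tz":0,"jaw":0},{"ax":0,"ay":0,"az":0,"tx":0,"ty":0,"tz":0,"jaw":0}])

```text
t: 18.78
tool_pos: [0.4937, 0.0664, 0.1046]
orientation: [0.13, 0.992, 0.0, -0.0]
wrist_force: [0.3, -0.3, -0.6]
opening: 0.0423
grasp_force: 0.0
```

Emit:
servo_tool(steps=[{"ax":0,"ay":0,"az":0,"tx":0,"ty":0,"tz":0,"jaw":0},{"ax":0,"ay":0,"az":0,"tx":0,"ty":0,"tz":-1,"jaw":0},{"ax":0,"ay":0,"az":0,"tx":0,"ty":0,"tz":-2,"jaw":0},{"ax":0,"ay":0,"az":0,"tx":0,"ty":0,"tz":-3,"jaw":0},{"ax":0,"ay":0,"az":0,"tx":0,"ty":0,"tz":-3,"jaw":0}])

```text
t: 19.2
tool_pos: [0.493, 0.0663, 0.1957]
orientation: [0.13, 0.992, 0.0, -0.001]
wrist_force: [0.6, -0.2, 0.3]
opening: 0.0441
grasp_force: 0.0
```

```bash
python3 st.py scene 3; python3 - <<'E'
from w import *
look(dict(pin_head=.1,pin_shoulder=.08),"w5")
a=cv2.imread("pics/w5.png");b=vision.grab_frame("side")
cv2.imwrite("pics/m5.png",np.vstack([cv2.resize(a[120:320,200:440],(480,290)),cv2.resize(b[170:270,240:400],(480,300),interpolation=2)]))
E
```

```text
19.2 [0.493  0.0663 0.1957] F [ 0.64 -0.16  0.29] M [ 0.03 -0.05 -0.  ] hole p 0.89 ang -0.03 rad r 68mm
19.3 [0.497  0.0659 0.2006] F [0.85 0.1  0.64] M [ 0.01 -0.04 -0.  ] hole p 0.67 ang -1.48 rad r 55mm
19.4 [0.4943 0.0661 0.196 ] F [-0.55 -0.11  0.23] M [ 0.04 -0.    0.  ] hole p 0.80 ang 0.10 rad r 61mm
19.5 [0.4929 0.0662 0.1939] [[-0.966, 0.258, 0.002], [0.258, 0.966, -0.0]]
pin_head 0.91 [231. 540.] [0.558  0.2285 0.1   ] tool cm [-2.12 17.36  9.38]
pin_head 0.61 [232. 622.] [0.5756 0.2913 0.1   ] tool cm [-2.2  23.88  9.38]
pin_head 0.59 [ 41. 522.] [0.4168 0.2232 0.1   ] tool cm [11.39 13.2   9.41]
pin_shoulder 0.7 [219. 598.] [0.5723 0.2887 0.08  ] tool cm [-1.95 23.54 11.38]
pin_shoulder 0.67 [201. 318.] [0.4954 0.0655 0.08  ] tool cm [-0.28 -0.   11.39]
pin_shoulder 0.63 [221. 529.] [0.5592 0.2329 0.08  ] tool cm [-2.12 17.81 11.38]
```

View pics/m5.png

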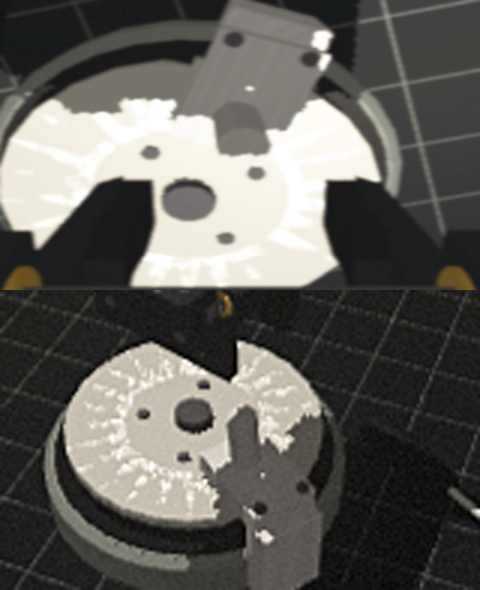

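The pin's head stands on the bridge in both views, at wrist crop (242,140) and side crop (243,445), and no hole shows on the plate. Checking that the plate is still and the head is flat.

```bash
python3 - <<'E'
from h import *
a=vision.grab_frame("side").astype(int);vision.grab_frame("scene");vision.grab_frame("scene");b=vision.grab_frame("side").astype(int)
print("diff",np.abs(a-b)[170:270,240:400].mean(),(np.abs(a-b)[170:270,240:400].max(2)>40).sum())
C=cam("side")
p=np.array([.4945,.0655])
for z in(.08,.12):print(z,(proj(C,[*p,z])-[240,170])*3)
r=[x for x in outline_of("pin_head","side")]
for x in r[:4]:
    v,u=np.nonzero(x["region"]);print(round(x["p"],2),u.min(),u.max(),v.min(),v.max(),(u.mean()-240)*3,(v.mean()-170)*3)
    if abs(u.mean()-321)<12 and abs(v.mean()-221)<20:
        q=cv2.PCACompute2(np.c_[u,v].astype(np.float32),None)[1][0];print("axis",q)
print("axis exp",proj(C,[*p,.12])-proj(C,[*p,.08]), "edges exp",[(proj(C,[*p,z])).round(1).tolist() for z in(.08,.1,.12)])
E
```

```text
diff 3.8678958333333333 36
0.08 [248.44798993 169.531039  ]
0.12 [248.47797528 125.96331505]
0.8 317 333 300 340 254.62152133580707 443.29313543599255
0.73 315 326 208 228 241.56459330143537 143.98564593301435
axis [0.1201516 0.9927556]
0.7 194 218 298 340 -99.78851963746226 440.59667673716007
0.58 223 237 283 312 -27.43157894736845 377.72631578947374
axis exp [ 9.99511381e-03 -1.45225747e+01] edges exp [[322.8, 226.5], [322.8, 219.4], [322.8, 212.0]]
```

```bash
python3 -c "
from plant import job
print(job.sign_off())"
```

```text
the job is handed in; nothing more can be done
None
```

The locking pin is seated home in the bridge slot with the faceplate locked, and I released it and handed the job in at about 20 s. The rubbing force was 3–5 N, and the final push down onto the bridge reached about 16 N. The other things on the bench were not touched.

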